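# Set up the pattern easel for work at the punching block

## Task

Set up the pattern easel for whoever works at the steel punching block: turn the easel on its foot until its red pointer points straight at the middle of the steel block, and fold its board up by the orange grip until it stands at 60 degrees from the bench. Leave it standing so, and do not disturb the jar, the can or the hammer.

Things in the scene. Friction and masses are not known exactly. Their poses are not given: they have to be found in the camera images.
- turntable (a joint): swivel of the easel's green turntable (disc 156 mm across, top 36 mm above the bench) on its fixed dark foot (disc 170 mm across, 18 mm high), about the vertical axis through point turn_axis; rad, grows anticlockwise seen from above; stops at -1.2 and 1.2; stiff (about 0.45 N m), stays where it is left
- board (a joint): angle of the easel's board from the bench in rad: 0 = flat with its free edge on the side away from the red pointer, grows as the free edge rises (1.047 = 60 degrees); stiff hinge (about 0.6 N m), stays where it is left. The board is plywood 140 mm long from hinge to free edge, 170 mm wide, 6 mm thick, with a white pattern sheet on its upper face
- turn_axis (a point): point on the swivel axis, at the top of the turntable, 36 mm above the bench; turns with the turntable: its x axis is level and points the way that the red pointer points, z is up
- pointer_tip (a point): tip of the red pointer (14 mm wide, sticking out of the front of the turntable), 120 mm ahead of the swivel axis and 30 mm above the bench
- board_hinge (a point): middle of the hinge line of the board, 70 mm ahead (local +x) of the swivel axis and 60 mm above the bench; axes turn with the board: y along the hinge, -x from hinge to free edge, z out of the board's upper face
- grip (a point): centre of the orange round grip on the free edge of the board: a rod 22 mm across and 100 mm long, parallel to the hinge, 150 mm from the hinge line, in the board's plane; same axes as board_hinge. It can be pinched across its diameter with the fingers reaching down beside the board, the tool leaning to within about 35 degrees of the board's plane
- light_bar (a point): middle of the white light bar fixed above the board, 35 mm wide (along the pointer), 230 mm long (parallel to the hinge), 16 mm thick, underside 335 mm above the bench, its middle 8 mm behind the swivel axis (away from the pointer); carried by a thin rod at each side; turns with the turntable. It bars the way straight down to the grip of the raised board
- block: steel punching block 80 x 80 mm, 70 mm high, fixed to the bench; origin at the centre of its underside
- rack: dark wooden punch rack 70 x 110 x 50 mm with four brass-topped punches, 105 mm high in all, fixed; not the thing to point at; origin at the centre of its underside
- jar: amber glass jar with black cap, 68 mm across, 90 mm high, loose; leave alone; origin at the centre of its underside
- can: blue can, 66 mm across, 110 mm high, loose; leave alone; origin at the centre of its underside
- hammer: hammer 240 mm long lying on the bench, loose; leave alone; handle to its local -x, origin about its middle
Mind the look-alikes: they are no part of the job. What is shaped like the block but turquoise is not meant.

How it is judged:
At the end, for the whole second after the job is handed in: The line along which the red pointer points passes within 25 mm of the middle of the steel block, the board stands at 60 degrees from the bench give or take 5 degrees, and both are at rest (y of block in the frame of turn_axis between -0.025 and 0.025 m and x of block in the frame of turn_axis above 0 m and value of joint board between 0.96 and 1.134 rad and velocity of joint board between -0.05 and 0.05 rad/s and velocity of joint turntable between -0.05 and 0.05 rad/s); the robot touches nothing.
It fails at once if the jar is moved more than 20 mm (distance of jar from where it was at the start of the episode above 0.02 m).
It fails at once if the can is moved more than 20 mm (distance of can from where it was at the start of the episode above 0.02 m).
It fails at once if the hammer is moved more than 20 mm (distance of hammer from where it was at the start of the episode above 0.02 m).
It also fails if it takes over 35 s, if anything falls off the work surface, if the arm or the gripper's body presses on something with over 40 N, if the wrist force passes 120 N, or if a joint passes its speed limit or range.

## Robot

A 6-joint arm with a two-finger parallel gripper is mounted at the origin on the work surface. World frame = base frame: x ahead of the robot, y to its left, z up, the work surface at z = 0. Lengths are in m, angles in rad, forces in N, time in s.
With the tool pointing down it reaches from about 0.35 to 0.875 m from the base axis. Payload 4.2 kg.
Tool frame: the origin (TCP) lies at the very end of the fingers, on their centre line; the grasp point (between the pads) lies 19 mm behind it; z points along the fingers, y is the line along which they close (so a half turn about z gives the same grasp; the last joint's range is limited). The gripper opens to 85 mm and grips with 20 to 120 N. Pads are 22 mm wide; open, the fingers measure 114 mm over their backs; the gripper's body (76 mm by 85 mm) begins 54 mm behind the grasp point. The pads swing forward as they close: fully open they stand 13 mm farther back than shut.
Start: joints at [-1.055, 0.385, 0.008, 0, -1.194, -0.259], TCP at [0.159, -0.604, 0.231] pointing down, gripper open.
Joint ranges: [-3.14, 3.14], [-1.21, 2.06], [-1.07, 1.41], [-3.16, 2.05], [-2.99, -0.16], [-3.1, 3.1]. Speed limits (rad/s): [2.79, 2.79, 3.14, 3.14, 3.14, 3.14].

## Interface

Orientations are given as a unit quaternion [w, x, y, z].
In Python, from bench import ctrl, imaging gives the robot as it stands.
- The arm moves only by the tool send_rows, never from a script. Its argument "steps" is text: rows parted by semicolons, each of 7 numbers parted by spaces: the shift along the world's x, y, z in cm, then the turn, a rotation vector about the world's x, y, z in degrees, then the opening, from -1 (shut) to 1 (fully open). In form: dx dy dz wx wy wz claw; .... A call has 1 to 20 rows; each row shifts and turns the commanded pose from where the row before left it; what a row does not reach is not made up. A row lasts 1/8 s, in which the tool goes at most 62.5 mm and 10.7 degrees, less where a joint would pass 70% of its speed; a pose out of reach is approached as far as the arm can. A call is refused whole if a number of a shift passes 6.25 or a number of a turn 10.7, either way. A call with a gripper value outside its range is refused whole. The fingers move at their own pace and stop on an object; the grip force is fixed at half the most. Time passes only in rows, so rows that do not move let the fingers close. It gives the time, the measured TCP pose, the force, the opening and the grip force at its end, in the units of the state.
- ctrl.observe(): the state, without advancing time (a new reading comes with each control period).
- imaging.capture(name): name is "scene" or "side" or "wrist"; returns the picture (400x640x3 uint8, red, green, blue); there is no depth.
- imaging.get_calibration(name): a dict with "fx", "fy", "cx", "cy" (pixels), "xyz" and "rotation" of the camera in the world; the wrist camera has in their place "hand_eye" (4x4, takes a point from camera to tool coordinates, whose origin is the TCP and whose axes are the flange's). Camera axes: x right, y up, looking along -z (the intrinsics and any distortion apply to the point x, -y, -z); pixel columns grow to the right and rows downward; lengths in m; the calibration is good to about 2 mm. A picture is of the moment at which its call begins: read the wrist's pose just before it. get_calibration takes no time and is no camera call.
- ctrl.sign_off(): hands the job in; it is judged then, once.
The state is a dict: "time_s": time; "joints": joint angles; "dq": joint speeds; "tau": joint torques, N m; "tool_pos": TCP position; "eef_rot": TCP orientation; "force": force on the tool from outside, world axes, zero at the start; "wrist_torque": the same for the moment, N m; "finger_gap": finger opening in m; "grasp_force": force on a finger pad.
Only numpy, scipy, OpenCV 4.12 (cv2) and the standard library are available. Lean on these libraries where they do the work, as an engineer would, in place of code of your own. Each camera call takes 0.05 s, during which the arm holds its last target. There are 200 camera calls.

## Working session

There is one attempt and no reset: what is moved stays moved. The work goes in short steps, Python scripts to look and compute and a tool call to move; the robot and the scene stay as the last step left them, time stands still between calls to the robot, and variables do not carry over. Pictures are saved under pics/ and viewed, at most 10 in all, crops included, and the job is handed in when it is done.

Besides the shell and the picture viewer there is one more tool, called in YAML: its name, and indented under it one key for each argument. send_rows: Moves the arm, as the interface text tells. Its arguments: {"type":"object","properties":{"steps":{"type":"string"}},"required":["steps"]}

```bash
mkdir -p pics; ls
python3 - <<'E'
from bench import ctrl, imaging
import cv2
for n in("scene","side"):
    im=imaging.capture(n); cv2.imwrite(f"pics/{n}0.png",im[:,:,::-1]); print(n,imaging.get_calibration(n))
print(imaging.get_calibration("wrist")); print(ctrl.observe())
E
```

```text
pics
scene {'fx': 407.67099418883186, 'fy': 407.67099418883186, 'cx': 317.01448424043093, 'cy': 190.1405656488883, 'xyz': array([1.19974325, 0.48040745, 0.938493  ]), 'rotation': array([0.47904642, 0.20630945, 0.35390588, 0.77633857])}
side {'fx': 380.28771163539216, 'fy': 380.28771163539216, 'cx': 328.85408776103765, 'cy': 198.9744317604004, 'xyz': array([0.25870211, 0.854015  , 1.10303975]), 'rotation': array([-0.13827893, -0.05939216,  0.34265475,  0.92732909])}
{'fx': 360.5984152681115, 'fy': 360.5984152681115, 'cx': 319.0905421486256, 'cy': 200.02996101529217, 'hand_eye': array([[-9.82144151e-04,  9.54691078e-01,  2.97597010e-01,
         7.56822660e-02],
       [ 9.99999496e-01,  9.98921458e-04,  9.57074543e-05,
        -1.04073011e-03],
       [-2.05904987e-04,  2.97596954e-01, -9.54691579e-01,
        -1.42888886e-01],
       [ 0.00000000e+00,  0.00000000e+00,  0.00000000e+00,
         1.00000000e+00]])}
{'time_s': 0.1, 'joints': array([-1.05540414e+00,  3.85460196e-01,  6.76887059e-03, -4.13684257e-04,
       -1.19400497e+00, -2.58609642e-01]), 'dq': array([-0.0004279 , -0.00367179,  0.00233862,  0.00156209, -0.00126483,
        0.00146321]), 'tau': array([-1.53434926e-04, -3.93318558e+01,  1.88929743e+01,  4.19794723e+00,
       -2.57456006e-03,  1.04203515e-06]), 'tool_pos': array([ 0.15861662, -0.60400107,  0.23034838]), 'eef_rot': array([-1.80495510e-04, -1.27963102e-01,  9.91778456e-01,  9.52290770e-04]), 'force': array([0.63273621, 0.1183358 , 0.05458029]), 'wrist_torque': array([-0.00799053,  0.00451699,  0.02511613]), 'grasp_force': 0.0, 'finger_gap': 0.08541767406780215}
```

View pics/scene0.png

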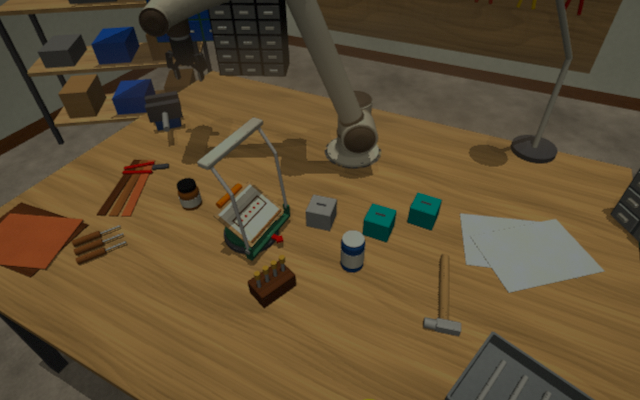

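View pics/side0.png

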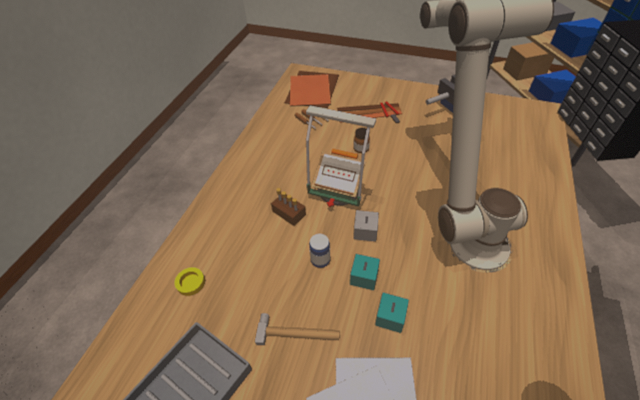

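The scene view shows the easel at about (257,200) with its red pointer at (278,239). In the side view the easel is at (340,170) and the pointer at (331,203).

There are three block-shaped things in the scene view: grey at (321,212), turquoise at (380,222) and turquoise at (425,211). The grey one is the steel block. In the side view it is at (366,225), with the turquoise ones at (365,270) and (393,312). I'll confirm this in an enlarged crop.

Run:
```python
import cv2,numpy as np
a=cv2.imread("pics/scene0.png")[112:262,200:350]; b=cv2.imread("pics/side0.png")[98:248,268:398]
a=cv2.resize(a,None,fx=2.8,fy=2.8*1.4286*.7,interpolation=2)
a=cv2.resize(cv2.imread("pics/scene0.png")[115:265,195:345],(420,420),interpolation=2) # 2.8x
b=cv2.resize(b,(364,420),interpolation=2)
cv2.imwrite("pics/crop1.png",np.convertScaleAbs(np.hstack([a,b]),alpha=1.4) if 0 else cv2.convertScaleAbs(np.hstack([a,b]),alpha=1.4))
```

```text
(no output)
```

View pics/crop1.png

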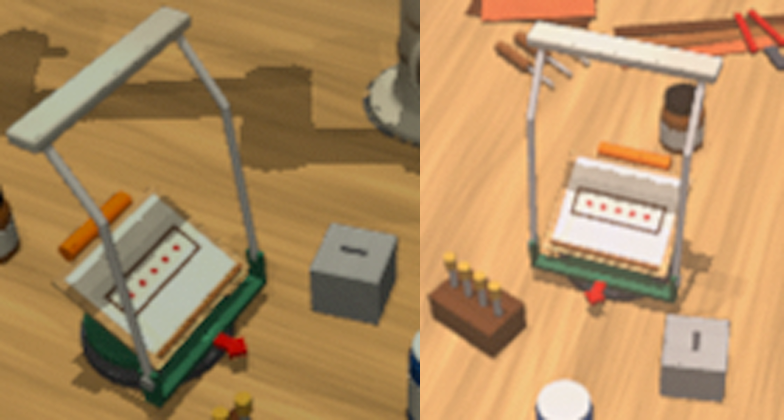

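The crop confirms it: the grey cube, top centre at crop (355,250) left and (696,337) right, is the steel block. The red pointer tip is at (247,350) and (592,306), and the orange grip centre at (96,225) and (636,155).

```bash
cat > h.py <<'E'
import numpy as np
from scipy.spatial.transform import Rotation as R
from bench import ctrl, imaging
def q(w): return R.from_quat(w,scalar_first=True)
def cam(n):
    c=imaging.get_calibration(n)
    if 'xyz' in c: return c,q(c['rotation']).as_matrix(),c['xyz']
    s=ctrl.observe();M=q(s['eef_rot']).as_matrix();H=c['hand_eye']
    return c,M@H[:3,:3],M@H[:3,3]+s['tool_pos']
def ray(C,p):
    c,Rm,o=C;d=Rm@np.array([(p[0]-c['cx'])/c['fx'],-(p[1]-c['cy'])/c['fy'],-1]);return o,d/np.linalg.norm(d)
def tri(rs):
    A=0;b=0
    for o,d in rs:
        P=np.eye(3)-np.outer(d,d);A=A+P;b=b+P@o
    x=np.linalg.solve(A,b);return x,[np.linalg.norm((np.eye(3)-np.outer(d,d))@(x-o)) for o,d in rs]
def onz(r,z): o,d=r;return o+d*(z-o[2])/d[2]
def proj(C,X):
    c,Rm,o=C;v=Rm.T@(np.asarray(X)-o);return c['cx']-c['fx']*v[0]/v[2],c['cy']+c['fy']*v[1]/v[2]
E
python3 - <<'E'
from h import *
S,D=cam('scene'),cam('side')
f=lambda a:(a[0]/2.8+195,a[1]/2.8+115); g=lambda a:((a[0]-420)/2.8+268,a[1]/2.8+98)
np.set_printoptions(precision=4,suppress=True)
for n,a,b in [('block',(355,250),(696,337)),('tip',(247,350),(592,306)),('grip',(96,225),(636,155)),('gripA',(68,248),(603,150)),('gripB',(123,202),(668,160)),('bar',(101,74),(626,50)),('hA',(160,357),(550,247)),('hB',(247,270),(673,270))]:
    x,e=tri([ray(S,f(a)),ray(D,g(b))]);print(n,x,np.array(e))
print('block z.07',onz(ray(S,f((355,250))),.07),onz(ray(D,g((696,337))),.07))
print('tip z.03',onz(ray(S,f((247,350))),.03),onz(ray(D,g((592,306))),.03))
print('jar',onz(ray(S,(188,183)),.09),'can',onz(ray(S,(352,240)),.11),'rack',onz(ray(S,(272,270)),.05))
E
```

```text
block [0.3883 0.0611 0.0706] [0.0027 0.0027]
tip [0.5361 0.0094 0.0247] [0.0015 0.0015]
grip [ 0.5303 -0.1727  0.1296] [0.0012 0.0012]
gripA [ 0.5754 -0.1725  0.1311] [0.0019 0.0019]
gripB [ 0.4864 -0.1705  0.1308] [0.0036 0.0036]
bar [ 0.532  -0.1238  0.338 ] [0.0004 0.0004]
hA [ 0.6105 -0.0449  0.0611] [0.0027 0.0027]
hB [ 0.4465 -0.048   0.0498] [0.0078 0.0078]
block z.07 [0.3898 0.0637 0.07  ] [0.388  0.0573 0.07  ]
tip z.03 [0.539  0.0105 0.03  ] [0.5348 0.0154 0.03  ]
jar [ 0.5087 -0.3591  0.09  ] can [0.5156 0.2179 0.11  ] rack [0.6592 0.0484 0.05  ]
```

send_rows:
  steps: "2 2 1 0 0 -5 1; 3.2 3 1 0 0 -5 1; 3.2 3 1 0 0 -4.7 1; 3.2 3 0 7.5 0 0 1; 3.2 3 0 7.5 0 0 1; 3.2 3 0 7.5 0 0 1; 3.2 3 0 7.5 0 0 1; 3.2 3 0 7.5 0 0 1; 3.2 3 0 7.5 0 0 1; 3.2 3 0 0 0 0 1; 3.2 3 0 0 0 0 1; 3.2 3 0 0 0 0 1; 0 0 0 0 0 0 1; 0 0 0 0 0 0 1"

```text
time_s: 1.85
tool_pos: [0.5304, -0.2545, 0.2608]
eef_rot: [-0.001, -0.0, 0.924, 0.383]
force: [-0.1, -0.5, -0.6]
finger_gap: 0.0853
grasp_force: 0.0
```

Run:
```python
from h import *
import cv2
np.set_printoptions(precision=4,suppress=True)
s=ctrl.observe();print(s['tool_pos'],q(s['eef_rot']).as_matrix(),s['joints'],s['force'])
C=cam('wrist');im=imaging.capture('wrist');cv2.imwrite('pics/w1.png',im[:,:,::-1])
for p in [(.5303,-.1727,.13),(.388,.061,.07),(.536,.01,.03)]: print(proj(C,p))
```

```text
[ 0.5304 -0.2545  0.2608] [[-1.      0.0003 -0.0012]
 [-0.0006  0.707   0.7072]
 [ 0.0011  0.7072 -0.707 ]] [-0.5415  0.5516  0.3795 -0.6732 -1.8122 -1.0539] [-0.101  -0.5132 -0.5558]
(np.float64(278.34538010271206), np.float64(181.53452022560788))
(np.float64(388.5126736759773), np.float64(32.458905928137455))
(np.float64(336.6969493876952), np.float64(149.40114108261017))
```

View pics/w1.png

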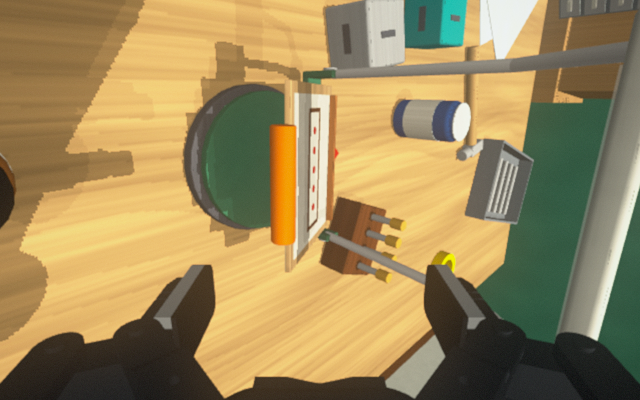

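The wrist picture shows the orange rod upright at column 283, rows 125–244, so its centre is (283.5,185) against a predicted (278,181.5). The rod lies square to the fingers, and the grey block is at (365,33).

Run:
```python
from h import *
np.set_printoptions(precision=4,suppress=True)
W,S,D=cam('wrist'),cam('scene'),cam('side')
x,e=tri([ray(S,(96/2.8+195,225/2.8+115)),ray(D,(216/2.8+268,155/2.8+98)),ray(W,(283.5,185)),ray(W,(283.5,185))]);print(x,e)
for c in [(283.5,125),(283.5,244)]: print(onz(ray(W,c),x[2]))
print('target tcp',x+.019*np.array([0,.707,-.707]),ctrl.observe()['tool_pos'])
```

```text
[ 0.5322 -0.1702  0.1326] [np.float64(0.0013768676363922802), np.float64(0.0028769345590203372), np.float64(0.0011507002781677282), np.float64(0.0011507002781677282)]
[ 0.4837 -0.1678  0.1326]
[ 0.587  -0.1719  0.1326]
target tcp [ 0.5322 -0.1568  0.1192] [ 0.5302 -0.255   0.2609]
```

send_rows:
  steps: "0 0 -2.2 0 0 0 0.3; 0.2 0 -2.2 0 0 0 0.3; 0 2 -2 0 0 0 0.3; 0 2 -2 0 0 0 0.3; 0 2 -2 0 0 0 0.3; 0 1.5 -1.5 0 0 0 0.3; 0 1.3 -1.3 0 0 0 0.3; 0 1 -1 0 0 0 0.3; 0 0 0 0 0 0 0.3; 0 0 0 0 0 0 0.3"

```text
time_s: 3.15
tool_pos: [0.5331, -0.157, 0.1197]
eef_rot: [0.0, -0.0, 0.924, 0.382]
force: [-0.3, -0.4, 0.2]
finger_gap: 0.0555
grasp_force: 0.0
```

Run:
```python
from h import *
import cv2
a=imaging.capture('scene')[110:290,130:370];b=imaging.capture('wrist')
a=cv2.resize(a,(533,400),interpolation=2);b=cv2.resize(b[:,120:520],(267,267))
o=np.zeros((400,800,3),np.uint8);o[:,:533]=a;o[:267,533:]=b
cv2.imwrite('pics/g1.png',o[:,:,::-1])
```

```text
(no output)
```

View pics/g1.png

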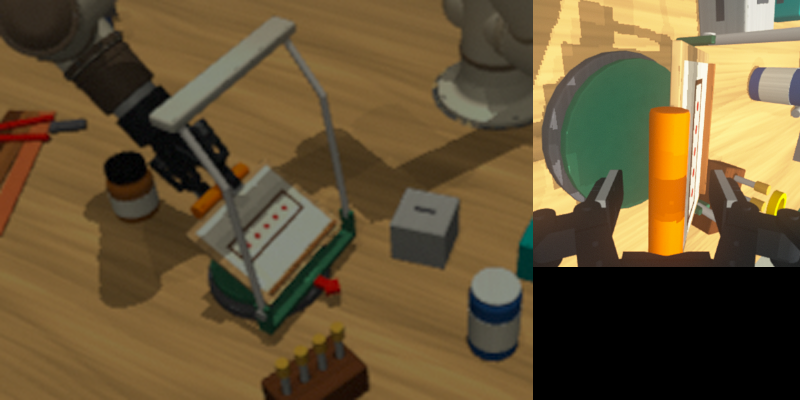

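The fingers straddle the orange rod, centred on it (rod at column 669, fingers at 607 and 725), and nothing is touching. I'll close the gripper.

send_rows:
  steps: "0 0 0 0 0 0 -1; 0 0 0 0 0 0 -1; 0 0 0 0 0 0 -1; 0 0 0 0 0 0 -1; 0 0 0 0 0 0 -1; 0 0 0 0 0 0 -1"

```text
time_s: 4.0
tool_pos: [0.5328, -0.1568, 0.1197]
eef_rot: [0.0, -0.0, 0.924, 0.382]
force: [0.0, -2.9, 3.5]
finger_gap: 0.0201
grasp_force: 58.8
```

Run:
```python
import numpy as np
A=np.array([.5335,-.111]); p=np.array([.5331,-.157])
d=p-A
prev=p
for k in range(1,13):
    t=np.radians(41.5*k/12); R=np.array([[np.cos(t),-np.sin(t)],[np.sin(t),np.cos(t)]])
    n=A+R@d; print(k,np.round((n-prev)*100,2),n.round(4)); prev=n
```

```text
1 [0.28 0.01] [ 0.5359 -0.1569]
2 [0.28 0.02] [ 0.5386 -0.1567]
3 [0.27 0.04] [ 0.5414 -0.1563]
4 [0.27 0.06] [ 0.5441 -0.1558]
5 [0.27 0.07] [ 0.5468 -0.155 ]
6 [0.26 0.09] [ 0.5494 -0.1542]
7 [0.26 0.1 ] [ 0.552  -0.1531]
8 [0.25 0.12] [ 0.5545 -0.1519]
9 [0.24 0.13] [ 0.5569 -0.1506]
10 [0.23 0.15] [ 0.5593 -0.1491]
11 [0.23 0.16] [ 0.5615 -0.1475]
12 [0.21 0.18] [ 0.5637 -0.1457]
```

send_rows:
  steps: "0.28 0.01 0 0 0 3.46 -1; 0.28 0.02 0 0 0 3.46 -1; 0.27 0.04 0 0 0 3.46 -1; 0.27 0.06 0 0 0 3.46 -1; 0 0 0 0 0 0 -1"

```text
time_s: 4.62
tool_pos: [0.5447, -0.1558, 0.1195]
eef_rot: [-0.047, -0.114, 0.917, 0.379]
force: [-0.0, -5.2, 5.2]
finger_gap: 0.0203
grasp_force: 59.3
```

send_rows:
  steps: "0.27 0.07 0 0 0 3.46 -1; 0.26 0.09 0 0 0 3.46 -1; 0.26 0.1 0 0 0 3.46 -1; 0.25 0.12 0 0 0 3.46 -1; 0.24 0.13 0 0 0 3.46 -1; 0.23 0.15 0 0 0 3.46 -1; 0.23 0.16 0 0 0 3.46 -1; 0.21 0.18 0 0 0 3.46 -1; 0 0 0 0 0 0 -1; 0 0 0 0 0 0 -1"

```text
time_s: 5.88
tool_pos: [0.5649, -0.1458, 0.1194]
eef_rot: [-0.135, -0.33, 0.864, 0.356]
force: [4.9, -6.5, 4.4]
finger_gap: 0.0202
grasp_force: 59.6
```

Run:
```python
from h import *
import cv2
np.set_printoptions(precision=4,suppress=True)
s=ctrl.observe();print(s['joints'],q(s['eef_rot']).as_matrix(),s['force'],s['wrist_torque'])
a=imaging.capture('scene')[115:265,195:345];b=imaging.capture('side')[98:248,268:398]
a=cv2.resize(a,(420,420),interpolation=2);b=cv2.resize(b,(364,420),interpolation=2)
cv2.imwrite('pics/t1.png',cv2.convertScaleAbs(np.hstack([a,b])[:,:,::-1],alpha=1.4))
```

```text
[-0.2157  0.7748  0.356  -0.4392 -1.8057 -0.5822] [[-0.7457 -0.4734 -0.4688]
 [-0.6662  0.5286  0.526 ]
 [-0.0012  0.7046 -0.7096]] [ 4.8582 -6.5464  4.4393] [-1.4135 -0.9362  0.1383]
```

View pics/t1.png

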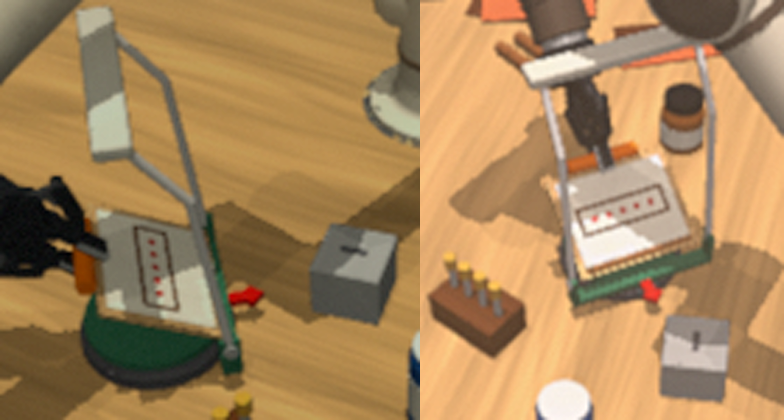

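The easel has turned with the grip. The pointer tip is now at crop (265,294) on the left and (658,302) on the right, and it points at the grey block. Next I'll check the heading.

Run:
```python
from h import *
S,D=cam('scene'),cam('side')
f=lambda a:(a[0]/2.8+195,a[1]/2.8+115); g=lambda a:((a[0]-420)/2.8+268,a[1]/2.8+98)
np.set_printoptions(precision=4,suppress=True)
B=tri([ray(S,f((355,250))),ray(D,g((696,337)))])[0][:2]
t0=tri([ray(S,f((247,350))),ray(D,g((592,306)))]);t1=tri([ray(S,f((265,294))),ray(D,g((658,302)))])
print(B,t0,t1)
a,b=t0[0][:2],t1[0][:2];m=(a+b)/2;v=b-a;L=np.linalg.norm(v);n=np.array([-v[1],v[0]])/L
A=m+n*np.sqrt(.12**2-L*L/4);print('axis from tips',A,'turn',np.degrees(2*np.arcsin(L/.24)))
for nm,X in [('tips',A),('est',np.array([.5335,-.111]))]:
    h=b-X;h/=np.linalg.norm(h);w=B-X;print(nm,np.degrees(np.arctan2(h[1],h[0])),np.degrees(np.arctan2(w[1],w[0])),'y',h[0]*w[1]-h[1]*w[0])
# hinge ends (green bar ends top) , heading from perpendicular
for n_,p in [('bar scene ends',[((95,10),(112,156))])]:
    for P in p:
        u=onz(ray(S,f(P[0])),.351);w=onz(ray(S,f(P[1])),.351);print(u,w,np.linalg.norm(u-w),np.degrees(np.arctan2(*(u-w)[[1,0]]))+90)
u=onz(ray(S,f((95,10))),.351)
```

```text
[0.3883 0.0611] (array([0.5361, 0.0094, 0.0247]), [np.float64(0.0014932209167245185), np.float64(0.0014932209167244643)]) (array([ 0.455 , -0.0173,  0.0258]), [np.float64(0.0013624737251355667), np.float64(0.001362473725135397)])
axis from tips [ 0.5307 -0.1105] turn 41.67231432409467
tips 129.07403668590933 129.68216174273027 y 0.0023662205803989117
est 129.95638442141535 130.15509171826392 y 0.0007808926319375353
[ 0.4605 -0.1803  0.351 ] [ 0.6393 -0.0316  0.351 ] 0.23260010229182618 -50.2577528677314
```

Run:
```python
import numpy as np
ps=np.radians(129.8);f=np.array([np.cos(ps),np.sin(ps)])
def P(th,al):
    th,al=np.radians([th,al]);h=-.15*np.cos(th)+.019*np.cos(al);return np.r_[f*h,.15*np.sin(th)-.019*np.sin(al)]
N=16;p=P(29.1,45)
for k in range(1,N+1):
    n=P(29.1+31.2*k/N,45+7*k/N);print(k,np.round((n-p)*100,2));p=n
print(np.round(7/N*np.array([np.sin(ps),-np.cos(ps)]),3), np.round((P(60.3,52)-P(29.1,45)),4)+[.5649,-.1458,.1194])
```

```text
1 [-0.16  0.19  0.43]
2 [-0.17  0.2   0.42]
3 [-0.18  0.21  0.41]
4 [-0.18  0.22  0.4 ]
5 [-0.19  0.23  0.39]
6 [-0.2   0.24  0.38]
7 [-0.21  0.25  0.37]
8 [-0.22  0.26  0.36]
9 [-0.23  0.27  0.35]
10 [-0.23  0.28  0.33]
11 [-0.24  0.29  0.32]
12 [-0.25  0.3   0.31]
13 [-0.26  0.31  0.29]
14 [-0.26  0.31  0.28]
15 [-0.27  0.32  0.27]
16 [-0.27  0.33  0.25]
[0.336 0.28 ] [ 0.5297 -0.1035  0.1752]
```

send_rows:
  steps: "-0.16 0.19 0.43 -0.34 -0.28 0 -1; -0.17 0.2 0.42 -0.34 -0.28 0 -1; -0.18 0.21 0.41 -0.34 -0.28 0 -1; -0.18 0.22 0.4 -0.34 -0.28 0 -1; -0.19 0.23 0.39 -0.34 -0.28 0 -1; -0.2 0.24 0.38 -0.34 -0.28 0 -1; 0 0 0 0 0 0 -1"

```text
time_s: 6.85
tool_pos: [0.5558, -0.1346, 0.1427]
eef_rot: [-0.127, -0.332, 0.873, 0.333]
force: [5.6, -8.9, 0.6]
finger_gap: 0.0203
grasp_force: 59.7
```

send_rows:
  steps: "-0.21 0.25 0.37 -0.34 -0.28 0 -1; -0.22 0.26 0.36 -0.34 -0.28 0 -1; -0.23 0.27 0.35 -0.34 -0.28 0 -1; -0.23 0.28 0.33 -0.34 -0.28 0 -1; -0.24 0.29 0.32 -0.34 -0.28 0 -1; -0.25 0.3 0.31 -0.34 -0.28 0 -1; -0.26 0.31 0.29 -0.34 -0.28 0 -1; -0.26 0.31 0.28 -0.34 -0.28 0 -1; -0.27 0.32 0.27 -0.34 -0.28 0 -1; -0.27 0.33 0.25 -0.34 -0.28 0 -1; 0 0 0 0 0 0 -1; 0 0 0 0 0 0 -1"

```text
time_s: 8.35
tool_pos: [0.5318, -0.106, 0.1754]
eef_rot: [-0.115, -0.337, 0.886, 0.298]
force: [4.2, -10.4, 4.9]
finger_gap: 0.0202
grasp_force: 61.3
```

Run:
```python
from h import *
import cv2
np.set_printoptions(precision=4,suppress=True)
s=ctrl.observe();z=q(s['eef_rot']).as_matrix()[:,2];G=s['tool_pos']-.019*z
A=np.array([.532,-.1108]);f=np.array([np.cos(np.radians(129.8)),np.sin(np.radians(129.8))])
h=(G[:2]-A)@f;print(G,z,'h',h,'ang',np.degrees(np.arctan2(G[2]-.06,.07-h)),'r',np.hypot(G[2]-.06,.07-h),'lat',f[0]*(G-[*A,0])[1]-f[1]*(G-[*A,0])[0])
a=imaging.capture('scene')[115:265,195:345];b=imaging.capture('side')[98:248,268:398]
a=cv2.resize(a,(420,420),interpolation=2);b=cv2.resize(b,(364,420),interpolation=2)
cv2.imwrite('pics/t2.png',cv2.convertScaleAbs(np.hstack([a,b])[:,:,::-1],alpha=1.4))
```

```text
[ 0.5395 -0.1146  0.1906] [-0.4038  0.4512 -0.7958] h -0.007686062393897018 ang 59.245677948442804 r 0.15192111122561458 lat -0.0033175326174027416
```

View pics/t2.png

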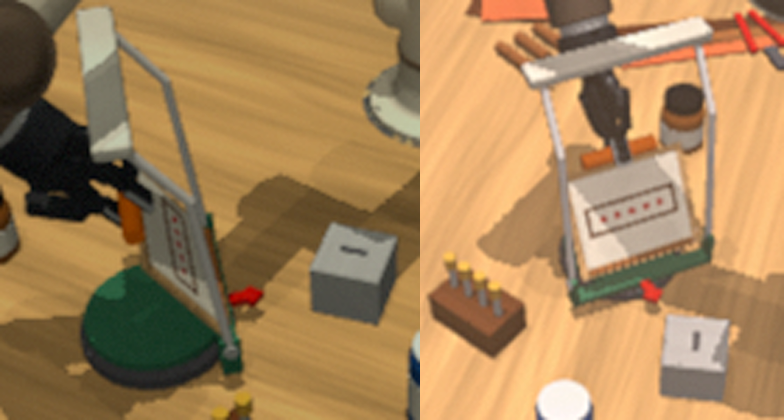

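The board stands at about 59–60° by the pose, and the pointer still aims at the grey block. I'll release and back straight out along the tool.

send_rows:
  steps: "0 0 0 0 0 0 0; 0 0 0 0 0 0 0.2; 0 0 0 0 0 0 0.2; 0 0 0 0 0 0 0.2; 0 0 0 0 0 0 0.2; 0.4 -0.45 0.8 0 0 0 0.2; 0.8 -0.9 1.6 0 0 0 0.2; 1.2 -1.35 2.4 0 0 0 0.2; 1.6 -1.8 3.2 0 0 0 0.2; 1.6 -1.8 3.2 0 0 0 0.2; 1.6 -1.8 3.2 0 0 0 0.2; 0 0 0 0 0 0 0.2; 0 0 0 0 0 0 0.2"

```text
time_s: 10.07
tool_pos: [0.5998, -0.184, 0.3184]
eef_rot: [-0.117, -0.334, 0.884, 0.304]
force: [-0.1, 0.2, -0.6]
finger_gap: 0.0515
grasp_force: 0.0
```

Run:
```python
from h import *
import cv2
a=imaging.capture('scene')[115:265,195:345];b=imaging.capture('side')[98:248,268:398]
a=cv2.resize(a,(420,420),interpolation=2);b=cv2.resize(b,(364,420),interpolation=2)
cv2.imwrite('pics/t3.png',cv2.convertScaleAbs(np.hstack([a,b])[:,:,::-1],alpha=1.4))
```

```text
(no output)
```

View pics/t3.png

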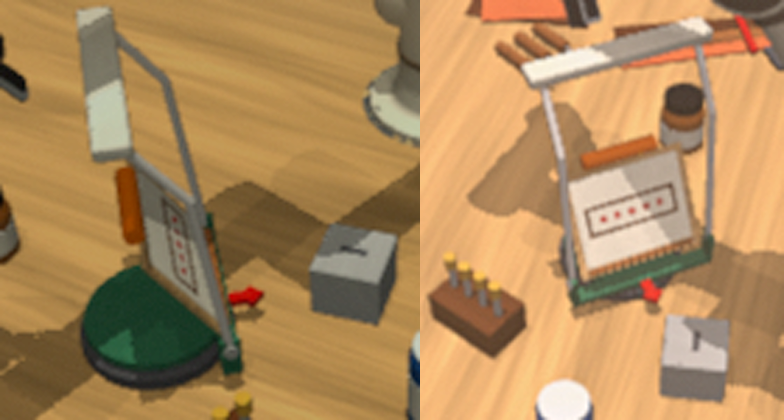

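The easel stands free. The grip centre is at (130,206) and (620,153), and the pointer tip at (264,295) and (657,302). I'll check the angle.

Run:
```python
from h import *
S,D=cam('scene'),cam('side')
f=lambda a:(a[0]/2.8+195,a[1]/2.8+115); g=lambda a:((a[0]-420)/2.8+268,a[1]/2.8+98)
G,e=tri([ray(S,f((130,206))),ray(D,g((620,153)))]);t,_=tri([ray(S,f((264,295))),ray(D,g((657,302)))])
A=np.array([.532,-.1108]);h=t[:2]-A;h/=np.linalg.norm(h);w=np.array([.3883,.0611])-A
x=(G[:2]-A)@h;print(G,e,x,'ang',np.degrees(np.arctan2(G[2]-.06,.07-x)),np.degrees(np.arcsin((G[2]-.06)/.15)),np.degrees(np.arccos((.07-x)/.15)),'block y',h[0]*w[1]-h[1]*w[0])
```

```text
[ 0.53609031 -0.11549701  0.18245674] [np.float64(0.0006548880308624871), np.float64(0.000654888030862502)] -0.006224751044323719 ang 58.099276894690604 54.723869793237604 59.45832110228584 block y 0.0031142587578316255
```

The angle estimates run from 58.1° by triangulation to 59.2° by arm pose. I'll fit the board angle directly to the pixels in both views, using the known geometry.

Run:
```python
from h import *
from scipy.optimize import least_squares as LS
S,D=cam('scene'),cam('side')
f=lambda a:(a[0]/2.8+195,a[1]/2.8+115); g=lambda a:((a[0]-420)/2.8+268,a[1]/2.8+98)
def pt(p,l): # local forward,left,z
    c,s=np.cos(p[2]),np.sin(p[2]);return [p[0]+c*l[0]-s*l[1],p[1]+s*l[0]+c*l[1],l[2]]
def gr(t,y=0):return (.07-.15*np.cos(t),y,.06+.15*np.sin(t))
def res(p):
    r=[]
    for l,a,b in [((.12,0,.03),(264,295),(657,302)),(gr(p[3]),(130,206),(620,153)),(gr(p[3],.05),(124,172),(657,146)),(gr(p[3],-.05),(133,240),(583,161)),((-.008,0,.351),(103,83),None)]:
        X=pt(p,l);r+=list(np.subtract(proj(S,X),f(a)))
        if b: r+=list(np.subtract(proj(D,X),g(b)))
    return np.array(r)
o=LS(res,[.532,-.111,2.26,1.03]);x=o.x
w=np.array([.3883,.0611])-x[:2]
sd=np.sqrt(np.diag(np.linalg.inv(o.jac.T@o.jac))*2*o.cost/(len(o.fun)-4))
print(x[:2],np.degrees(x[2:]),np.degrees(sd[2:]),o.fun.round(1),'y',np.cos(x[2])*w[1]-np.sin(x[2])*w[0])
```

```text
[ 0.53563891 -0.10582837] [129.80660155  59.15546978] [1.91958132 1.57366862] [ 0.4 -0.5 -1.   0.1  0.  -0.6 -1.5 -0.6  0.7  0.5 -1.9 -1.8  0.5 -0.9
 -1.3  0.4  0.1 -4.6] y 0.006319948626862776
```

```bash
python3 -c "
from bench import ctrl
print(ctrl.sign_off())"
```

```text
the job is handed in; nothing more can be done
None
```

The job is handed in: the pointer's line passes about 2–6 mm from the middle of the steel block, the board stands at about 59° (allowed 55–65°), and the gripper is clear, but the hand-in returned no verdict. The arm stayed clear of the jar, the can and the hammer.

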